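# Balance the centrifuge rotor

## Task

The six bottles in the centrifuge rotor were loaded with like beside like, so it would run out of balance. Rearrange them so that each bottle stands straight across the rotor from the other one of its kind, all six buckets filled and every bottle upright on its bucket's floor; the empty grey rack is there as a halfway place if you need one. Do not tip a bottle over, and leave the objective and the culture dish where they are.

Things in the scene. Friction and masses are not known exactly. Their poses are not given: they have to be found in the camera images.
- oil_a: Small brown bottle with a narrow black cap: body 26 mm in diameter up to 49 mm, cap 14 mm in diameter up to 62 mm; 50 g. One of a pair of two alike (oil_a, oil_b). Origin at the centre of the underside, z up along the bottle; round, so its yaw means nothing.
- oil_b: Small brown bottle with a narrow black cap: body 26 mm in diameter up to 49 mm, cap 14 mm in diameter up to 62 mm; 50 g. One of a pair of two alike (oil_a, oil_b). Origin at the centre of the underside, z up along the bottle; round, so its yaw means nothing.
- drop_a: White dropper bottle with a narrow white cap: body 30 mm in diameter up to 58 mm, cap 17 mm in diameter up to 75 mm; 50 g. One of a pair of two alike (drop_a, drop_b). Origin at the centre of the underside, z up along the bottle; round, so its yaw means nothing.
- drop_b: White dropper bottle with a narrow white cap: body 30 mm in diameter up to 58 mm, cap 17 mm in diameter up to 75 mm; 50 g. One of a pair of two alike (drop_a, drop_b). Origin at the centre of the underside, z up along the bottle; round, so its yaw means nothing.
- vial_a: Straight white vial with a wide flat ribbed grey cap: body 28 mm in diameter up to 51 mm, cap 33 mm in diameter from 51 to 67 mm; 60 g. One of a pair of two alike (vial_a, vial_b). Origin at the centre of the underside, z up along the bottle; round, so its yaw means nothing.
- vial_b: Straight white vial with a wide flat ribbed grey cap: body 28 mm in diameter up to 51 mm, cap 33 mm in diameter from 51 to 67 mm; 60 g. One of a pair of two alike (vial_a, vial_b). Origin at the centre of the underside, z up along the bottle; round, so its yaw means nothing.
- rotor: Centrifuge rotor on its stand, fixed (does not turn), 176 mm across. Origin on its axis at table height, z up. Six open round buckets, centres 66 mm from the axis at 0, 60 .. 300 degrees from its x axis; 40 mm wide inside, 44 outside, floor 22 mm and rim 48 mm above the table (hub 51 mm). At the start all are full, like beside like; a seated bottle's origin is at z = 22 mm.
- rack: Grey bench rack, fixed, 74 mm (its x) by 138 mm (its y) by 32 mm high, origin at the centre of its underside. Two empty round wells at y = -31 and +31 mm, 42 mm wide and 26 mm deep; a bottle in one has its origin 6 mm above the table. (Mind the desk lamp, fixed right before the robot: its foot and pole at x 0.36, y 0, its arm and head leaning back over x 0.36 to 0.12, up to z 0.59 to 0.68, where an elbow could hit it.)
- objective: Spare microscope objective standing on the table, 28 mm in diameter, 47 mm high; a bystander to be left alone. Origin at the centre of its underside.
- dish: Lidded culture dish with a pink base on the table, 59 mm in diameter, 12 mm high; a bystander to be left alone. Origin at the centre of its underside.

How it is judged:
At the end, for the whole second after the job is handed in: Each bottle stands in a bucket straight opposite its twin: within 11 mm of the bucket's centre along the rotor's x and y, its underside within 4 mm of the bucket floor's height (22 mm), upright to 0.12 rad, released and at rest (((x of oil_a in the frame of rotor between 0.055 and 0.077 m and y of oil_a in the frame of rotor between -0.011 and 0.011 m and x of oil_b in the frame of rotor between -0.077 and -0.055 m and y of oil_b in the frame of rotor between -0.011 and 0.011 m) or (x of oil_a in the frame of rotor between 0.022 and 0.044 m and y of oil_a in the frame of rotor between 0.0462 and 0.0682 m and x of oil_b in the frame of rotor between -0.044 and -0.022 m and y of oil_b in the frame of rotor between -0.0682 and -0.0462 m) or (x of oil_a in the frame of rotor between -0.044 and -0.022 m and y of oil_a in the frame of rotor between 0.0462 and 0.0682 m and x of oil_b in the frame of rotor between 0.022 and 0.044 m and y of oil_b in the frame of rotor between -0.0682 and -0.0462 m) or (x of oil_a in the frame of rotor between -0.077 and -0.055 m and y of oil_a in the frame of rotor between -0.011 and 0.011 m and x of oil_b in the frame of rotor between 0.055 and 0.077 m and y of oil_b in the frame of rotor between -0.011 and 0.011 m) or (x of oil_a in the frame of rotor between -0.044 and -0.022 m and y of oil_a in the frame of rotor between -0.0682 and -0.0462 m and x of oil_b in the frame of rotor between 0.022 and 0.044 m and y of oil_b in the frame of rotor between 0.0462 and 0.0682 m) or (x of oil_a in the frame of rotor between 0.022 and 0.044 m and y of oil_a in the frame of rotor between -0.0682 and -0.0462 m and x of oil_b in the frame of rotor between -0.044 and -0.022 m and y of oil_b in the frame of rotor between 0.0462 and 0.0682 m)) and ((x of drop_a in the frame of rotor between 0.055 and 0.077 m and y of drop_a in the frame of rotor between -0.011 and 0.011 m and x of drop_b in the frame of rotor between -0.077 and -0.055 m and y of drop_b in the frame of rotor between -0.011 and 0.011 m) or (x of drop_a in the frame of rotor between 0.022 and 0.044 m and y of drop_a in the frame of rotor between 0.0462 and 0.0682 m and x of drop_b in the frame of rotor between -0.044 and -0.022 m and y of drop_b in the frame of rotor between -0.0682 and -0.0462 m) or (x of drop_a in the frame of rotor between -0.044 and -0.022 m and y of drop_a in the frame of rotor between 0.0462 and 0.0682 m and x of drop_b in the frame of rotor between 0.022 and 0.044 m and y of drop_b in the frame of rotor between -0.0682 and -0.0462 m) or (x of drop_a in the frame of rotor between -0.077 and -0.055 m and y of drop_a in the frame of rotor between -0.011 and 0.011 m and x of drop_b in the frame of rotor between 0.055 and 0.077 m and y of drop_b in the frame of rotor between -0.011 and 0.011 m) or (x of drop_a in the frame of rotor between -0.044 and -0.022 m and y of drop_a in the frame of rotor between -0.0682 and -0.0462 m and x of drop_b in the frame of rotor between 0.022 and 0.044 m and y of drop_b in the frame of rotor between 0.0462 and 0.0682 m) or (x of drop_a in the frame of rotor between 0.022 and 0.044 m and y of drop_a in the frame of rotor between -0.0682 and -0.0462 m and x of drop_b in the frame of rotor between -0.044 and -0.022 m and y of drop_b in the frame of rotor between 0.0462 and 0.0682 m)) and ((x of vial_a in the frame of rotor between 0.055 and 0.077 m and y of vial_a in the frame of rotor between -0.011 and 0.011 m and x of vial_b in the frame of rotor between -0.077 and -0.055 m and y of vial_b in the frame of rotor between -0.011 and 0.011 m) or (x of vial_a in the frame of rotor between 0.022 and 0.044 m and y of vial_a in the frame of rotor between 0.0462 and 0.0682 m and x of vial_b in the frame of rotor between -0.044 and -0.022 m and y of vial_b in the frame of rotor between -0.0682 and -0.0462 m) or (x of vial_a in the frame of rotor between -0.044 and -0.022 m and y of vial_a in the frame of rotor between 0.0462 and 0.0682 m and x of vial_b in the frame of rotor between 0.022 and 0.044 m and y of vial_b in the frame of rotor between -0.0682 and -0.0462 m) or (x of vial_a in the frame of rotor between -0.077 and -0.055 m and y of vial_a in the frame of rotor between -0.011 and 0.011 m and x of vial_b in the frame of rotor between 0.055 and 0.077 m and y of vial_b in the frame of rotor between -0.011 and 0.011 m) or (x of vial_a in the frame of rotor between -0.044 and -0.022 m and y of vial_a in the frame of rotor between -0.0682 and -0.0462 m and x of vial_b in the frame of rotor between 0.022 and 0.044 m and y of vial_b in the frame of rotor between 0.0462 and 0.0682 m) or (x of vial_a in the frame of rotor between 0.022 and 0.044 m and y of vial_a in the frame of rotor between -0.0682 and -0.0462 m and x of vial_b in the frame of rotor between -0.044 and -0.022 m and y of vial_b in the frame of rotor between 0.0462 and 0.0682 m)) and height (world z) of oil_a between 0.018 and 0.026 m and angle between each of oil_a, oil_b, drop_a, drop_b, vial_a, vial_b's own z axis and vertical below 0.12 rad and linear speed of each of oil_a, oil_b, drop_a, drop_b, vial_a, vial_b below 0.02 m/s and height (world z) of oil_b between 0.018 and 0.026 m and height (world z) of drop_a between 0.018 and 0.026 m and height (world z) of drop_b between 0.018 and 0.026 m and height (world z) of vial_a between 0.018 and 0.026 m and height (world z) of vial_b between 0.018 and 0.026 m); the robot touches nothing.
It fails at once if a bottle is tipped by more than 0.7 rad (angle between any of oil_a, oil_b, drop_a, drop_b, vial_a, vial_b's own z axis and vertical above 0.7 rad).
It fails at once if the objective or the culture dish is moved by more than 20 mm (distance of any of objective, dish from where it was at the start of the episode above 0.02 m).
It also fails if it takes over 80 s, if anything falls off the work surface, if the arm or the gripper's body presses on something with over 40 N, if the wrist force passes 120 N, or if a joint passes its speed limit or range.

## Robot

A 6-joint arm with a two-finger parallel gripper is mounted at the origin on a cart in front of the work surface, level with it; the furniture and walls round the work are solid. World frame = base frame: x ahead of the robot, y to its left, z up, the work surface at z = 0. Lengths are in m, angles in rad, forces in N, time in s.
With the tool pointing down it reaches from about 0.25 to 0.775 m from the base axis. Payload 4 kg.
Tool frame: the origin (TCP) lies at the very end of the fingers, on their centre line; the grasp point (between the pads) lies 19 mm behind it; z points along the fingers, y is the line along which they close (so a half turn about z gives the same grasp; the last joint's range is limited). The gripper opens to 85 mm and grips with 20 to 120 N. Pads are 22 mm wide; open, the fingers measure 114 mm over their backs; the gripper's body (76 mm by 85 mm) begins 54 mm behind the grasp point. The pads swing forward as they close: fully open they stand 13 mm farther back than shut.
Start: joints at [1.174, 0.087, 1.371, -0, 1.684, -0.103], TCP at [0.159, 0.526, 0.231] pointing down, gripper open.
Joint ranges: [-3.1, 3.1], [-0.76, 2.03], [0.27, 2.55], [-1.08, 4.22], [0.17, 2.65], [-2.57, 2.57]. Speed limits (rad/s): [2.79, 2.79, 3.14, 3.14, 3.14, 3.14].

## Interface

Orientations are given as a unit quaternion [x, y, z, w].
In Python, from cell import * gives the robot as it stands.
- The arm moves only by the shell command python3 -m crank 'ROWS' [OPENING]. ROWS is JSON, one flat list of numbers, 6 for each row, row after row: the shift along the tool's x, y, z in mm, then the turn, a rotation vector about the tool's x, y, z in rad. A call has exactly 5 rows; each row is the pose to reach, as a shift and turn from the pose commanded when the call began, along the tool's axes at that moment; what a row does not reach only later rows make up. A row lasts 1/8 s, in which the tool goes at most 62.5 mm and 10.7 degrees, less where a joint would pass 70% of its speed; a pose out of reach is approached as far as the arm can. A call with a gripper value outside its range is refused whole. OPENING is the finger opening in mm, from 0 to 85.4, set as the call begins (- or left out, the last holds). The fingers move at their own pace and stop on an object; the grip force is fixed at half the most. Time passes only in rows, so rows that repeat a pose let the fingers close, or fill a call up. It gives the time, the measured TCP pose, the force and the opening at its end, in the units of the state.
- observe(): the state, without advancing time (a new reading comes with each control period).
- camera(name): name is "side" or "top" or "wrist"; returns a dict with "img" (384x512x3 uint8, red, green, blue), "depth" (384x512 float32, m along the optical axis (not along the pixel's ray), 0 where there is no reading), "fx", "fy", "cx", "cy" (pixels), "pose" (4x4, takes a point from camera to world coordinates). Camera axes: x right, y down, z forward; pixel columns grow to the right and rows downward; lengths in m; the calibration is good to about 2 mm. A picture is of the moment at which its call begins.
- job_done(): hands the job in, once; it reports no verdict.
Trained networks look in the newest picture that a camera, given by its name, has taken for a name from the list of things; names that differ only in an ending like _2 or _b are one class to them, and where a whole thing is asked for, a point or a joint stands for the part that bears it (a point fixed in the world has none). Each returns a list of dicts, best first, with "p" (0 to 1); they miss things now and then, are a little off and sometimes report something else, mostly with a low value. They report only what shows in the picture. A call takes as long as a camera call.
- look_for(query, camera): "centre" ([x, y, z] in m, in the coordinates of the camera as it stood for that picture, good to about 4 mm: the middle of the surface that is visible of it).
The state is a dict: "time_s": time; "joint_positions": joint angles; "joint_velocities": joint speeds; "joint_efforts": joint torques, N m; "position": TCP position; "eef_rot": TCP orientation; "wrist_force": force on the tool from outside, world axes, zero at the start; "ft_torque": the same for the moment, N m; "gripper_width": finger opening in m.
Only numpy, scipy, OpenCV 4.12 (cv2) and the standard library are available. Lean on these libraries where they do the work, as an engineer would, in place of code of your own. Each camera call takes 0.05 s, during which the arm holds its last target. There are 200 camera calls.

## Working session

There is one attempt and no reset: what is moved stays moved. The work goes in short steps, Python scripts to look and compute and a shell command to move; the robot and the scene stay as the last step left them, time stands still between calls to the robot, and variables do not carry over. Pictures are saved under pics/ and viewed, on a budget of 14 in all, crops included, one or two more only if the job needs it, and the job is handed in when it is done.

```bash
mkdir -p pics; cat > h.py <<'E'
from cell import *
import numpy as np, cv2
def w(c,p): return (c["pose"]@np.r_[p,1])[:3]
def grid(c):
    d=c["depth"];v,u=np.mgrid[:d.shape[0],:d.shape[1]]
    P=np.stack([(u-c["cx"])*d/c["fx"],(v-c["cy"])*d/c["fy"],d],-1)
    return P@c["pose"][:3,:3].T+c["pose"][:3,3]
def save(c,n): cv2.imwrite("pics/"+n+".png",c["img"][:,:,::-1])
E
python3 - <<'E'
from h import *
np.set_printoptions(precision=3,suppress=True)
s=observe();print(s["position"],s["eef_rot"],s["time_s"],s["gripper_width"])
a=[]
for n in ["top","wrist"]:
    c=camera(n);a.append(c["img"]);print(n,c["pose"],c["fx"])
    for q in ["oil_a","drop_a","vial_a","rotor","rack","objective","dish"]:
        for r in look_for(q,n)[:3]: print(q,round(r["p"],2),w(c,r["centre"]))
cv2.imwrite("pics/a.png",cv2.resize(np.hstack(a),(800,300))[:,:,::-1])
cv2.imwrite("pics/top1.png",a[0][:,:,::-1])
E
```

```text
[0.159 0.526 0.23 ] [ 0.146  0.989 -0.001 -0.   ] 0.0 0.08534694959973987
top [[ 0.005 -0.999  0.049  0.402]
 [-1.    -0.004  0.019  0.414]
 [-0.019 -0.049 -0.999  0.892]
 [ 0.     0.     0.     1.   ]] 390.21820690804486
drop_a 0.48 [0.46  0.397 0.071]
drop_a 0.45 [0.425 0.446 0.074]
vial_a 0.67 [0.402 0.542 0.034]
vial_a 0.65 [0.362 0.439 0.088]
rotor 0.89 [0.393 0.386 0.036]
rack 0.71 [0.4   0.543 0.032]
rack 0.39 [0.4   0.385 0.034]
dish 0.72 [0.565 0.461 0.011]
wrist [[ 0.29   0.924  0.25   0.096]
 [ 0.957 -0.279 -0.076  0.546]
 [-0.001  0.261 -0.965  0.374]
 [ 0.     0.     0.     1.   ]] 289.9308795094373
oil_a 0.21 [0.374 0.561 0.019]
vial_a 0.9 [0.314 0.384 0.058]
vial_a 0.57 [0.371 0.559 0.022]
rotor 0.95 [0.336 0.405 0.033]
rack 0.86 [0.372 0.56  0.02 ]
```

View pics/a.png

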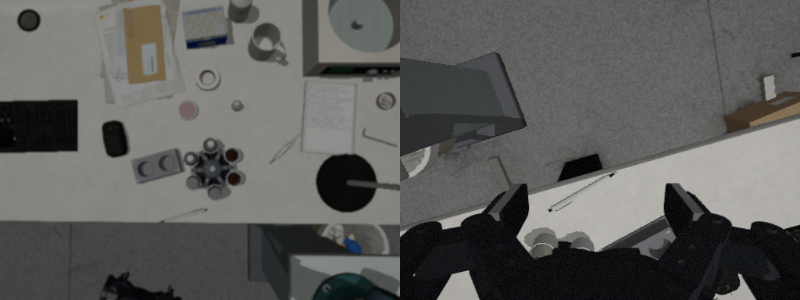

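View pics/top1.png

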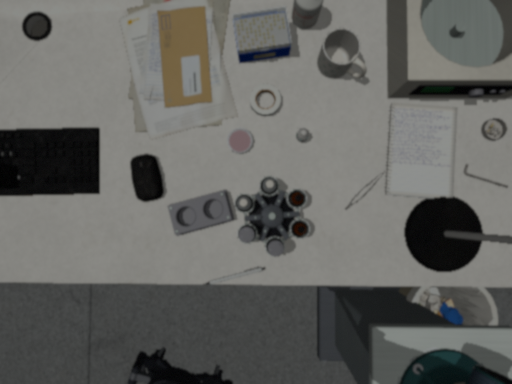

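```bash
python3 - <<'E'
from h import *
from scipy.spatial import cKDTree
np.set_printoptions(precision=4,suppress=True)
c=camera("top");G=grid(c);z=G[...,2]
m=((z>.055)&(z<.12)&(np.abs(G[...,0]-.4)<.13)&(np.abs(G[...,1]-.39)<.13)).astype(np.uint8)
n,l,st,ce=cv2.connectedComponentsWithStats(m)
for i in range(1,n):
    if st[i,4]<5: continue
    P=G[l==i]; top=P[P[:,2]>np.percentile(P[:,2],90)-.008]
    print(ce[i],st[i,4],"top",top.mean(0),len(top),"mid",(top.max(0)+top.min(0))/2,np.median(c["img"][l==i],0))
m=(z>.02)&(z<.05)&(G[...,1]>.47)&(G[...,1]<.7)&(np.abs(G[...,0]-.4)<.13)
P=G[m][:,:2].astype(np.float32);print(cv2.minAreaRect(P*1000),m.sum(),z[m].mean())
m=(z>.043)&(z<.056)&(np.hypot(G[...,0]-.395,G[...,1]-.386)<.025);print("hub",G[m].mean(0),m.sum(),z[m].std())
u=c["img"][150:270,155:335];cv2.imwrite("pics/b.png",cv2.resize(u,None,fx=4,fy=4,interpolation=2)[:,:,::-1])
E
```

```text
[268.9814 184.4596] 161 top [0.4625 0.3925 0.0977] 51 mid [0.4624 0.3924 0.0979] [75. 78. 76.]
[297.1271 197.5847] 118 top [0.4352 0.3328 0.0844] 39 mid [0.4356 0.3331 0.0823] [29.5 14.   8. ]
[243.5723 202.3899] 159 top [0.4245 0.4464 0.0976] 47 mid [0.4254 0.4473 0.0973] [75. 77. 76.]
[299.878  228.4553] 123 top [0.3698 0.3266 0.085 ] 40 mid [0.3697 0.327  0.0849] [30. 13.  7.]
[246.039 233.878] 205 top [0.359  0.44   0.0896] 200 mid [0.3589 0.4401 0.0902] [85. 85. 87.]
[275.2176 247.5278] 216 top [0.3318 0.3802 0.0897] 212 mid [0.3319 0.3804 0.0888] [82.  82.5 85. ]
((430.3123779296875, 599.562744140625), (258.6351318359375, 131.08026123046875), 64.64057159423828) 2365 0.032465232201617615
hub [0.3962 0.3868 0.0458] 254 0.0028159028127582196
```

View pics/b.png

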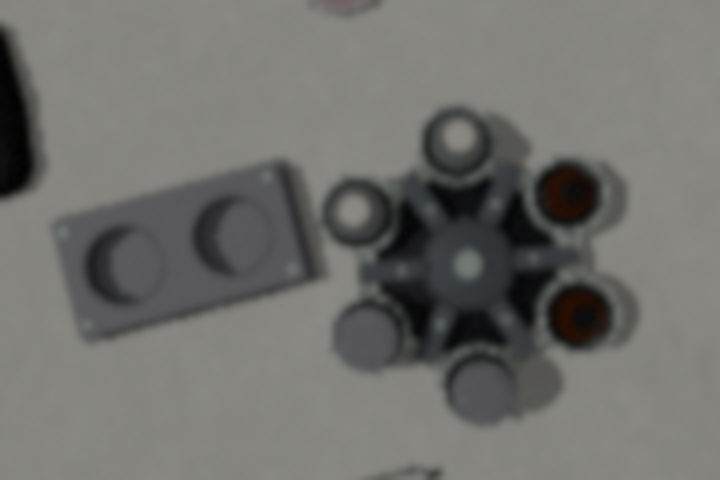

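```bash
cat >> h.py <<'E'
from scipy.spatial.transform import Rotation as Ro
def plan(*T):
    s=observe();p=np.array(s["position"]);R=Ro.from_quat(s["eef_rot"])
    print("at",np.round(p,4),"t",s["time_s"],"w",round(s["gripper_width"],4))
    for x,y,z,yaw in T:
        a=np.radians(yaw);Y=np.array([np.cos(a),np.sin(a),0]);Z=np.array([0,0,-1.]);Rt=Ro.from_matrix(np.c_[np.cross(Y,Z),Y,Z])
        print(np.round(R.inv().apply(np.array([x,y,z])-p)*1000,1),np.round((R.inv()*Rt).as_rotvec(),3))
        p=np.array([x,y,z]);R=Rt
E
python3 - <<'E'
from h import *
from scipy.optimize import least_squares
c=camera("top");G=grid(c);z=G[...,2]
m=((z>.022)&(z<.042)).astype(np.uint8);m[:,:160]=0;m[:,236:]=0;m[:185]=0;m[240:]=0
n,l,st,ce=cv2.connectedComponentsWithStats(m);i=1+st[1:,4].argmax()
P=G[l==i];r=cv2.minAreaRect((P[:,:2]*1000).astype(np.float32));print(r,st[i])
b=cv2.boxPoints(r);print(b)
e=[b[1]-b[0],b[2]-b[1]];e=max(e,key=np.linalg.norm);e/=np.linalg.norm(e);print(e,r[0]+31*e,r[0]-31*e)
B=np.array([[.4625,.3925],[.4248,.4468],[.359,.44],[.3318,.3802],[.3698,.3268],[.4354,.333]])
f=lambda v:(B-v[:2]-.066*np.c_[np.cos(v[2]+np.arange(6)*np.pi/3),np.sin(v[2]+np.arange(6)*np.pi/3)]).ravel()
v=least_squares(f,[.397,.386,.09]);print(v.x,np.degrees(v.x[2]),(v.fun.reshape(6,2)*1000).round(1))
x=v.x
print((x[:2]+.066*np.c_[np.cos(x[2]+np.arange(6)*np.pi/3),np.sin(x[2]+np.arange(6)*np.pi/3)]).round(4))
plan((.332,.380,.20,5.3),(.332,.380,.062,5.3))
E
```

```text
((403.7675476074219, 546.1514892578125), (66.0272216796875, 130.502685546875), 15.483101844787598) [ 168  190   64   44 1236]
[[354.5329  600.2217 ]
 [389.37115 474.45505]
 [453.0022  492.0813 ]
 [418.16394 617.8479 ]]
[ 0.26695433 -0.9637092 ] [412.04313183 516.27650452] [395.49196339 576.026474  ]
[0.39721667 0.38655    0.09471344] 5.426680633291244 [[-0.4 -0.3]
 [ 0.1  0.2]
 [ 0.  -0.3]
 [ 0.3 -0.1]
 [ 0.   0.3]
 [-0.1  0.2]]
[[0.4629 0.3928]
 [0.4247 0.4466]
 [0.359  0.4403]
 [0.3315 0.3803]
 [0.3698 0.3265]
 [0.4355 0.3328]]
at [0.1593 0.5264 0.2314] t 0.9 w 0.0855
[-207.7  -90.2   31.4] [ 0.    -0.     1.184]
[  0.   0. 138.] [0. 0. 0.]
```

```bash
python3 -m crank '[-35,-15,5,0,0,0.18,-70,-30,10,0,0,0.36,-105,-45,15,0,0,0.54,-140,-60,20,0,0,0.72,-175,-76,26,0,0,0.9]' 70
python3 - <<'E'
from h import *
plan((.3315,.3803,.20,5.4))
E
```

```text
time_s: 1.52
position: [0.3057, 0.4023, 0.2054]
eef_rot: [0.564, 0.825, 0.0, 0.0]
wrist_force: [-0.0, -0.0, -0.2]
gripper_width: 0.0701
at [0.3057 0.4023 0.2054] t 1.525 w 0.0701
[-29.8  16.1   5.4] [ 0.001 -0.     0.277]
```

```bash
python3 -m crank '[-15,8,5,0,0,0.14,-30,16,5,0,0,0.277,-30,16,5,0,0,0.277,-30,16,5,0,0,0.277,-30,16,5,0,0,0.277]' 60
python3 - <<'E'
from h import *
np.set_printoptions(precision=4,suppress=True)
c=camera("wrist");G=grid(c);z=G[...,2]
save(c,"c")
m=((z>.08)&(z<.11)&(np.hypot(G[...,0]-.397,G[...,1]-.3865)<.11)).astype(np.uint8)
n,l,st,ce=cv2.connectedComponentsWithStats(m)
for i in range(1,n):
    if st[i,4]>80: print(ce[i].round(),st[i,4],G[l==i].mean(0),G[l==i].max(0),G[l==i].min(0))
plan((.3315,.3803,.062,5.4))
E
```

```text
time_s: 2.15
position: [0.3302, 0.3815, 0.2004]
eef_rot: [0.67, 0.742, 0.0, -0.0]
wrist_force: [-0.8, 0.2, -0.3]
gripper_width: 0.06
[289. 125.] 1208 [0.3569 0.44   0.0891] [0.3745 0.4566 0.0922] [0.3402 0.4227 0.0801]
[367. 126.] 429 [0.4212 0.4462 0.0946] [0.4315 0.454  0.099 ] [0.4145 0.4379 0.0803]
[251. 189.] 1057 [0.3299 0.3809 0.0889] [0.3471 0.3969 0.0914] [0.313  0.3627 0.08  ]
[397. 191.] 416 [0.459  0.3935 0.0938] [0.4696 0.4007 0.099 ] [0.4528 0.3844 0.0805]
[284. 244.] 169 [0.3681 0.327  0.0839] [0.375  0.3334 0.0863] [0.3615 0.3194 0.08  ]
[352. 244.] 154 [0.4337 0.3337 0.0838] [0.441  0.3395 0.0857] [0.4269 0.3246 0.08  ]
at [0.3302 0.3815 0.2004] t 2.2 w 0.06
[ -1.4   1.2 138.4] [ 0.    -0.     0.008]
```

View pics/c.png

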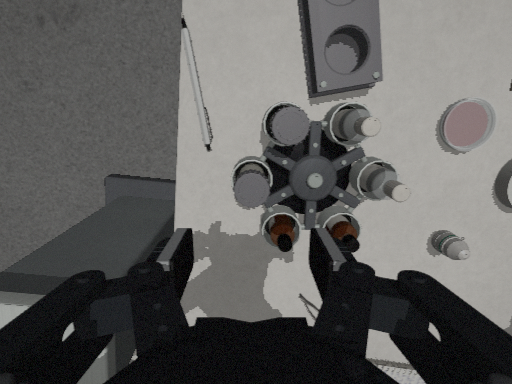

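```bash
python3 -m crank '[-1,1,40,0,0,0,-1,1,80,0,0,0,-1,1,115,0,0,0,-1,1,138,0,0,0,-1,1,138,0,0,0]'; python3 -m crank '[0,0,0,0,0,0,0,0,0,0,0,0,0,0,0,0,0,0,0,0,0,0,0,0,0,0,0,0,0,0]' 0;python3 -m crank '[0,0,-15,0,0,0,0,0,-40,0,0,0,0,0,-70,0,0,0,0,0,-100,0,0,0,0,0,-100,0,0,0]'
python3 - <<'E'
from h import *
c=camera("side");save(c,"d")
plan((.3955,.576,.162,5.4))
E
```

```text
time_s: 2.82
position: [0.3301, 0.3792, 0.0601]
eef_rot: [0.67, 0.742, -0.003, -0.0]
wrist_force: [-0.4, -0.2, 0.1]
gripper_width: 0.0606
time_s: 3.45
position: [0.3326, 0.3811, 0.0643]
eef_rot: [0.671, 0.742, 0.002, -0.0]
wrist_force: [-1.1, -0.0, 5.7]
gripper_width: 0.031
time_s: 4.08
position: [0.3332, 0.3813, 0.1659]
eef_rot: [0.671, 0.742, 0.004, 0.0]
wrist_force: [0.4, -0.0, -0.9]
gripper_width: 0.0311
at [0.3324 0.3805 0.1637] t 4.125 w 0.0314
[188.2  82.3   2.2] [ 0.002 -0.002  0.006]
```

View pics/d.png

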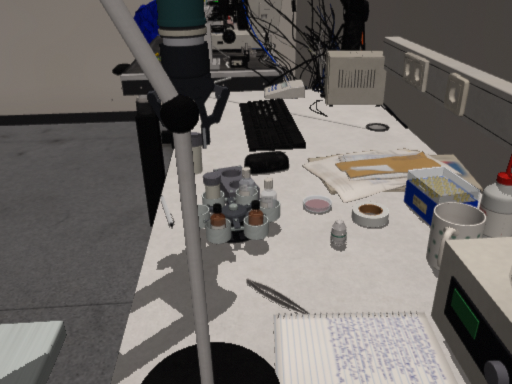

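```bash
python3 -m crank '[35,15,-10,0,0,0,80,35,-10,0,0,0,125,55,-10,0,0,0,165,72,-5,0,0,0,188,82,2,0,0,0]'
python3 - <<'E'
from h import *
np.set_printoptions(precision=4,suppress=True)
c=camera("wrist");save(c,"e");G=grid(c);z=G[...,2]
m=((z>.02)&(z<.045)&(G[...,1]>.48)&(G[...,1]<.66)&(G[...,0]>.33)&(G[...,0]<.48)).astype(np.uint8)
n,l,st,ce=cv2.connectedComponentsWithStats(m);i=1+st[1:,4].argmax()
r=cv2.minAreaRect((G[l==i][:,:2]*1000).astype(np.float32));print(r)
plan((.3955,.576,.049,5.4))
E
```

```text
time_s: 4.75
position: [0.3944, 0.5764, 0.1571]
eef_rot: [0.671, 0.742, -0.002, 0.0]
wrist_force: [-0.9, 0.2, -0.9]
gripper_width: 0.0311
((396.4955139160156, 566.4016723632812), (66.09367370605469, 87.48873901367188), 15.565947532653809)
at [0.3944 0.578  0.1549] t 4.8 w 0.0311
[ -1.9   1.3 105.9] [-0.004  0.002  0.007]
```

View pics/e.png

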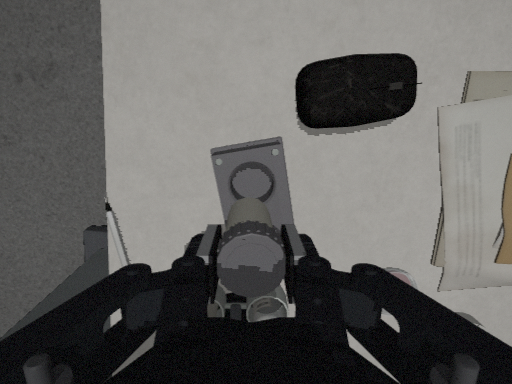

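```bash
python3 - <<'E'
from h import *
np.set_printoptions(precision=4,suppress=True)
c=camera("wrist")
def ray(u,v,h):
    d=c["pose"][:3,:3]@np.array([(u-c["cx"])/c["fx"],(v-c["cy"])/c["fy"],1]);o=c["pose"][:3,3];return o+d*(h-o[2])/d[2]
for u,v in [(252,183),(230,183),(274,183),(252,163),(252,203)]: print(ray(u,v,.032))
plan((.3955,.576,.049,5.4))
E
```

```text
[0.3944 0.5796 0.032 ]
[0.3737 0.5775 0.032 ]
[0.415  0.5817 0.032 ]
[0.3924 0.5985 0.032 ]
[0.3964 0.5599 0.032 ]
at [0.3938 0.576  0.1553] t 4.85 w 0.0314
[  0.3   2.2 106.3] [-0.005  0.004  0.007]
```

```bash
python3 -m crank '[2,1,25,0,0,0,2,1,50,0,0,0,2,1,75,0,0,0,2,1,95,0,0,0,2,1,106,0,0,0]';python3 -m crank '[0,0,0,0,0,0,0,0,0,0,0,0,0,0,0,0,0,0,0,0,0,0,0,0,0,0,0,0,0,0]' 60; python3 -m crank '[0,0,-30,0,0,0,0,0,-80,0,0,0,0,0,-130,0,0,0,0,0,-150,0,0,0,0,0,-150,0,0,0]'
python3 - <<'E'
from h import *
np.set_printoptions(precision=4,suppress=True)
c=camera("wrist");save(c,"f");G=grid(c);z=G[...,2]
m=(z>.062)&(z<.1)&(np.hypot(G[...,0]-.395,G[...,1]-.578)<.04);print(G[m].mean(0),m.sum(),z[m].std())
plan((.424,.4463,.20,65.4))
E
```

```text
time_s: 5.48
position: [0.3948, 0.5762, 0.0523]
eef_rot: [0.671, 0.741, -0.001, 0.0]
wrist_force: [-0.2, -0.0, -0.7]
gripper_width: 0.0314
time_s: 6.1
position: [0.3955, 0.5776, 0.0548]
eef_rot: [0.671, 0.742, 0.0, -0.0]
wrist_force: [-0.4, 0.3, 0.7]
gripper_width: 0.0599
time_s: 6.72
position: [0.3961, 0.5784, 0.2077]
eef_rot: [0.671, 0.742, 0.003, -0.0]
wrist_force: [1.0, -0.0, 0.0]
gripper_width: 0.0601
[0.3908 0.5754 0.0728] 914 0.0018627355250534483
at [0.3955 0.5777 0.2049] t 6.775 w 0.0598
[-133.5   15.2    4.8] [ 0.002 -0.    -1.041]
```

View pics/f.png

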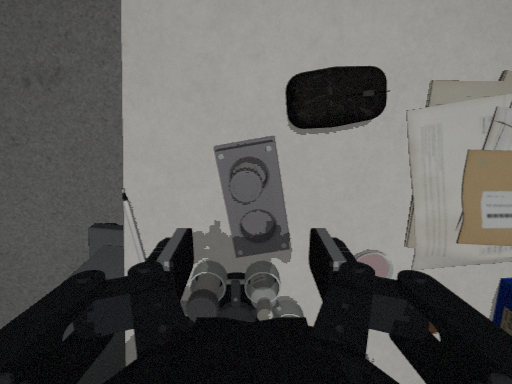

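```bash
python3 -m crank '[-22,3,2,0,0,-0.18,-45,5,4,0,0,-0.36,-68,8,5,0,0,-0.54,-90,10,5,0,0,-0.72,-113,13,5,0,0,-0.9]' 65
python3 - <<'E'
from h import *
plan((.424,.4463,.20,65.4),(.424,.4463,.055,65.4))
E
```

```text
time_s: 7.4
position: [0.4188, 0.4648, 0.1961]
eef_rot: [0.279, 0.96, -0.002, -0.001]
wrist_force: [-0.9, -0.5, -0.5]
gripper_width: 0.0648
at [0.4188 0.4648 0.1961] t 7.4 w 0.0648
[-14.3 -12.9  -3.8] [-0.005 -0.002 -0.135]
[  0.   0. 145.] [0. 0. 0.]
```

```bash
python3 -m crank '[-7,-6,-2,0,0,-0.07,-14,-13,-3,0,0,-0.135,-14,-13,-3,0,0,-0.135,-14,-13,-3,0,0,-0.135,-14,-13,-3,0,0,-0.135]'
python3 - <<'E'
from h import *
np.set_printoptions(precision=4,suppress=True)
c=camera("wrist");G=grid(c);z=G[...,2]
m=(z>.085)&(z<.11)&(np.hypot(G[...,0]-.424,G[...,1]-.4465)<.02);print(G[m].mean(0),m.sum())
for k in range(2): plan((.424,.4465,.056,65.4)); camera("wrist")
E
```

```text
time_s: 8.02
position: [0.424, 0.4481, 0.2016]
eef_rot: [0.216, 0.976, -0.0, -0.0]
wrist_force: [-0.1, 0.4, -0.9]
gripper_width: 0.0649
[0.4224 0.4464 0.0961] 300
at [0.4241 0.4481 0.2018] t 8.075 w 0.0651
[ -0.6  -1.4 145.8] [-0.    -0.    -0.006]
at [0.4242 0.4481 0.202 ] t 8.125 w 0.0651
[ -0.6  -1.5 146. ] [-0.    -0.    -0.006]
```

```bash
python3 -m crank '[0,-1,40,0,0,0,0,-1,80,0,0,0,0,-1,115,0,0,0,0,-1,145,0,0,0,0,-1,145,0,0,0]'; python3 -m crank '[0,0,0,0,0,0,0,0,0,0,0,0,0,0,0,0,0,0,0,0,0,0,0,0,0,0,0,0,0,0]' 0;python3 -m crank '[0,0,-10,0,0,0,0,0,-40,0,0,0,0,0,-75,0,0,0,0,0,-110,0,0,0,0,0,-110,0,0,0]'
python3 - <<'E'
from h import *
c=camera("side");save(c,"g1");d=camera("wrist")
cv2.imwrite("pics/g.png",np.hstack([c["img"][100:292,100:356],d["img"][::2,::2]])[:,:,::-1])
plan((.3315,.3805,.166,5.4))
E
```

```text
time_s: 8.8
position: [0.4221, 0.4455, 0.054]
eef_rot: [0.216, 0.976, -0.003, -0.002]
wrist_force: [-0.2, 0.4, -0.7]
gripper_width: 0.0651
time_s: 9.43
position: [0.425, 0.4478, 0.0599]
eef_rot: [0.216, 0.976, 0.002, 0.001]
wrist_force: [0.4, -0.8, 5.8]
gripper_width: 0.0279
time_s: 10.05
position: [0.4255, 0.4484, 0.172]
eef_rot: [0.216, 0.976, 0.004, 0.002]
wrist_force: [0.3, -0.1, -0.3]
gripper_width: 0.0281
at [0.4238 0.4468 0.1672] t 10.15 w 0.0277
[ 55.7 -99.1   1.2] [ 0.    -0.     1.041]
```

View pics/g.png

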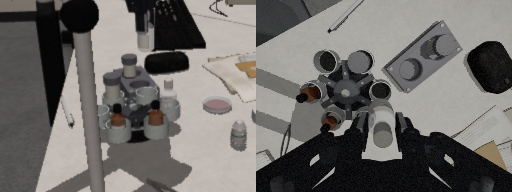

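```bash
python3 -m crank '[9,-17,0,0,0,0.175,19,-33,0,0,0,0.35,28,-50,0,0,0,0.525,37,-66,0,0,0,0.7,46,-83,0,0,0,0.875]'
python3 - <<'E'
from h import *
camera("wrist");camera("wrist");plan((.3315,.3805,.166,5.4))
E
```

```text
time_s: 10.78
position: [0.3458, 0.3899, 0.1648]
eef_rot: [0.612, 0.791, -0.002, -0.0]
wrist_force: [-0.7, 0.5, 0.1]
gripper_width: 0.0281
at [0.3452 0.3896 0.1652] t 10.875 w 0.028
[ -5.3 -15.6  -0.8] [-0.004  0.002  0.166]
```

```bash
python3 -m crank '[-5,-16,0,0,0,0.166,-5,-16,0,0,0,0.166,-5,-16,0,0,0,0.166,-5,-16,0,0,0,0.166,-5,-16,0,0,0,0.166]'
python3 - <<'E'
from h import *
np.set_printoptions(precision=4,suppress=True)
c=camera("wrist");G=grid(c);z=G[...,2];save(c,"h")
p=np.array(observe()["position"])
m=(z>p[2]+.02)&(z<p[2]+.05)&(np.hypot(G[...,0]-p[0],G[...,1]-p[1])<.012);print("cap",G[m].mean(0),m.sum())
plan((.3315,.3805,.0585,5.4))
E
```

```text
time_s: 11.5
position: [0.3334, 0.3823, 0.1672]
eef_rot: [0.673, 0.74, -0.0, -0.0]
wrist_force: [0.3, 0.1, -1.0]
gripper_width: 0.0283
cap [0.3332 0.3854 0.2018] 1682
at [0.3333 0.3823 0.1672] t 11.55 w 0.028
[ -1.6  -2.  108.7] [-0. -0.  0.]
```

View pics/h.png

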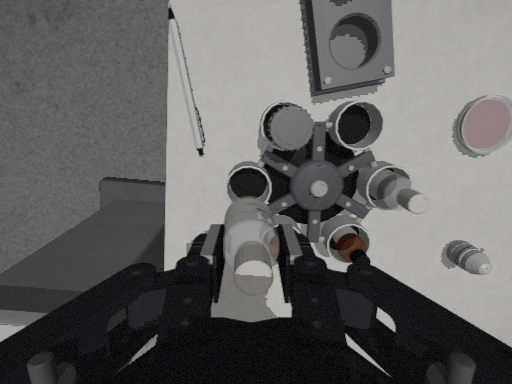

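```bash
python3 -m crank '[-2,-2,25,0,0,0,-2,-2,50,0,0,0,-2,-2,75,0,0,0,-2,-2,95,0,0,0,-2,-2,108,0,0,0]';python3 -m crank '[0,0,0,0,0,0,0,0,0,0,0,0,0,0,0,0,0,0,0,0,0,0,0,0,0,0,0,0,0,0]' 60; python3 -m crank '[0,0,-30,0,0,0,0,0,-70,0,0,0,0,0,-110,0,0,0,0,0,-140,0,0,0,0,0,-140,0,0,0]'
python3 - <<'E'
from h import *
np.set_printoptions(precision=4,suppress=True)
c=camera("wrist");G=grid(c);z=G[...,2];save(c,"i")
for x,y in [(.3315,.3805),(.4355,.3328)]:
  m=(z>.075)&(z<.12)&(np.hypot(G[...,0]-x,G[...,1]-y)<.025);print(G[m].mean(0),m.sum(),z[m].max())
plan((.435,.333,.20,125.4),(.435,.333,.20,-54.6))
E
```

```text
time_s: 12.18
position: [0.3303, 0.3798, 0.0589]
eef_rot: [0.673, 0.74, -0.001, -0.001]
wrist_force: [-16.2, -5.0, 47.1]
gripper_width: 0.0277
time_s: 12.8
position: [0.3313, 0.38, 0.0594]
eef_rot: [0.673, 0.74, 0.0, 0.0]
wrist_force: [-0.0, 0.5, 0.4]
gripper_width: 0.0601
time_s: 13.42
position: [0.3325, 0.3811, 0.2026]
eef_rot: [0.673, 0.74, 0.003, 0.0]
wrist_force: [0.3, 0.8, 0.2]
gripper_width: 0.0598
[0.3286 0.3818 0.0935] 348 0.0991359096697729
[0.4336 0.3346 0.0828] 163 0.08561469706421065
at [0.3316 0.3803 0.2002] t 13.475 w 0.0601
[-56.8  98.5   0.3] [ 0.003  0.001 -2.095]
[0. 0. 0.] [-0.    -0.    -3.142]
```

View pics/i.png

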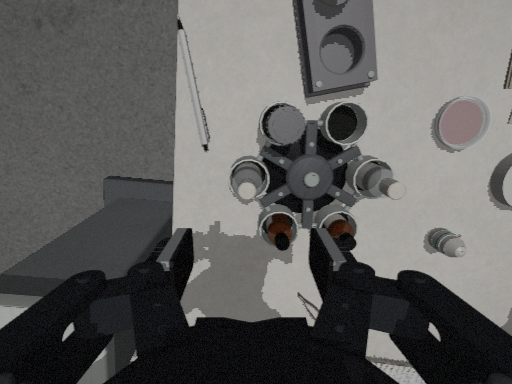

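```bash
python3 -m crank '[-5,9,0,0,0,-0.18,-10,18,0,0,0,-0.36,-15,27,0,0,0,-0.54,-20,36,0,0,0,-0.72,-25,45,0,0,0,-0.9]' 60
python3 - <<'E'
from h import *
camera("wrist");plan((.435,.333,.20,125.4))
E
```

```text
time_s: 14.1
position: [0.3778, 0.3585, 0.1966]
eef_rot: [0.282, 0.96, -0.002, -0.001]
wrist_force: [1.0, -0.3, 0.8]
gripper_width: 0.0602
at [0.3789 0.3579 0.1965] t 14.15 w 0.06
[-60.7   9.2  -3.5] [-0.003 -0.003 -1.186]
```

```bash
python3 -m crank '[-10,2,0,0,0,-0.18,-20,3,-1,0,0,-0.36,-30,5,-2,0,0,-0.54,-40,6,-3,0,0,-0.72,-50,8,-3,0,0,-0.9]'
python3 -m crank '[0,0,0,0,0,-0.15,0,0,0,0,0,-0.287,0,0,0,0,0,-0.287,0,0,0,0,0,-0.287,0,0,0,0,0,-0.287]'
python3 - <<'E'
from h import *
np.set_printoptions(precision=4,suppress=True)
c=camera("wrist");G=grid(c);z=G[...,2]
for x,y in [(.4355,.3328)]:
  m=(z>.075)&(z<.12)&(np.hypot(G[...,0]-x,G[...,1]-y)<.025);print(G[m].mean(0),m.sum(),z[m].max())
plan((.435,.3335,.053,125.4))
E
```

```text
time_s: 14.78
position: [0.424, 0.3382, 0.2002]
eef_rot: [-0.163, 0.987, -0.001, -0.002]
wrist_force: [0.7, 0.2, 0.3]
gripper_width: 0.0596
time_s: 15.4
position: [0.4244, 0.3387, 0.2019]
eef_rot: [-0.3, 0.954, -0.0, -0.0]
wrist_force: [-0.4, 0.5, 0.1]
gripper_width: 0.0602
[0.4337 0.3314 0.0835] 197 0.08599441073878833
at [0.4245 0.3388 0.2021] t 15.45 w 0.0602
[ -5.6 -10.3 149.1] [ 0.    -0.    -0.009]
```

```bash
python3 -m crank '[-5,-10,20,0,0,0,-5,-10,70,0,0,0,-5,-10,115,0,0,0,-5,-10,147,0,0,0,-5,-10,147,0,0,0]'; python3 -m crank '[0,0,0,0,0,0,0,0,0,0,0,0,0,0,0,0,0,0,0,0,0,0,0,0,0,0,0,0,0,0]' 0;python3 -m crank '[0,0,-10,0,0,0,0,0,-40,0,0,0,0,0,-75,0,0,0,0,0,-110,0,0,0,0,0,-110,0,0,0]'
python3 - <<'E'
from h import *
c=camera("side");save(c,"g1");d=camera("wrist")
cv2.imwrite("pics/j.png",np.hstack([c["img"][100:292,100:356],d["img"][::2,::2]])[:,:,::-1])
plan((.4245,.4467,.166,65.4))
E
```

```text
time_s: 16.08
position: [0.4323, 0.332, 0.0521]
eef_rot: [-0.3, 0.954, -0.001, -0.004]
wrist_force: [0.1, -0.1, -0.3]
gripper_width: 0.0601
time_s: 16.7
position: [0.4361, 0.3343, 0.058]
eef_rot: [-0.3, 0.954, 0.001, 0.003]
wrist_force: [0.6, -0.5, 6.0]
gripper_width: 0.023
time_s: 17.32
position: [0.4362, 0.3346, 0.1697]
eef_rot: [-0.3, 0.954, 0.001, 0.004]
wrist_force: [0.8, 0.8, -0.2]
gripper_width: 0.0234
at [0.4343 0.3333 0.1652] t 17.425 w 0.0231
[-57.   98.5  -0.8] [ 0.   -0.    1.04]
```

View pics/j.png

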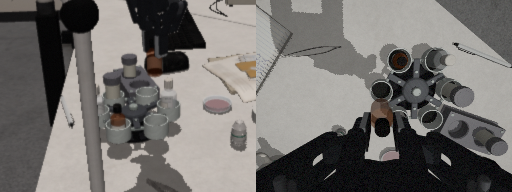

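```bash
python3 -m crank '[-9,17,0,0,0,0.175,-19,33,0,0,0,0.35,-28,50,0,0,0,0.525,-38,66,0,0,0,0.7,-47,82,0,0,0,0.875]'
python3 - <<'E'
from h import *
camera("wrist");camera("wrist");plan((.4245,.4467,.166,65.4))
E
```

```text
time_s: 18.05
position: [0.425, 0.4273, 0.1626]
eef_rot: [0.135, 0.991, -0.002, -0.002]
wrist_force: [0.9, 0.2, -0.7]
gripper_width: 0.0235
at [0.4247 0.4282 0.1626] t 18.15 w 0.0231
[ 5.  17.9 -3.4] [-0.003 -0.003  0.167]
```

```bash
python3 -m crank '[5,18,-2,0,0,0.166,5,18,-2,0,0,0.166,5,18,-2,0,0,0.166,5,18,-2,0,0,0.166,5,18,-2,0,0,0.166]'
python3 - <<'E'
from h import *
np.set_printoptions(precision=4,suppress=True)
c=camera("wrist");G=grid(c);z=G[...,2]
p=np.array(observe()["position"])
m=(z>p[2]+.02)&(z<p[2]+.05)&(np.hypot(G[...,0]-p[0],G[...,1]-p[1])<.012);print("cap",G[m].mean(0),m.sum())
plan((.4245,.4467,.057,65.4))
E
```

```text
time_s: 18.77
position: [0.426, 0.4457, 0.1674]
eef_rot: [0.214, 0.977, -0.0, 0.0]
wrist_force: [0.2, 0.3, -1.3]
gripper_width: 0.0235
cap [0.4229 0.4478 0.1936] 956
at [0.426  0.4458 0.1674] t 18.825 w 0.0232
[  1.8   0.2 110.4] [ 0.     0.    -0.001]
```

```bash
python3 -m crank '[2,0,30,0,0,0,2,0,60,0,0,0,2,0,85,0,0,0,2,0,100,0,0,0,2,0,106,0,0,0]';python3 -m crank '[0,0,1,0,0,0,0,0,1,0,0,0,0,0,1,0,0,0,0,0,1,0,0,0,0,0,1,0,0,0]' 60; python3 -m crank '[0,0,-30,0,0,0,0,0,-70,0,0,0,0,0,-110,0,0,0,0,0,-140,0,0,0,0,0,-140,0,0,0]'
python3 - <<'E'
from h import *
np.set_printoptions(precision=4,suppress=True)
c=camera("wrist");G=grid(c);z=G[...,2];save(c,"k")
for x,y in [(.4245,.4467)]:
  m=(z>.075)&(z<.12)&(np.hypot(G[...,0]-x,G[...,1]-y)<.025);print(G[m].mean(0),m.sum(),z[m].max())
plan((.392,.576,.19,65.4),(.392,.576,.049,65.4))
E
```

```text
time_s: 19.45
position: [0.4239, 0.4468, 0.0606]
eef_rot: [0.214, 0.977, -0.0, -0.0]
wrist_force: [-0.1, -0.5, 0.4]
gripper_width: 0.0234
time_s: 20.08
position: [0.4242, 0.4471, 0.0606]
eef_rot: [0.214, 0.977, 0.0, 0.0]
wrist_force: [-0.4, -0.3, 0.1]
gripper_width: 0.0605
time_s: 20.7
position: [0.4253, 0.4482, 0.2042]
eef_rot: [0.214, 0.977, 0.003, 0.002]
wrist_force: [-0.3, 0.7, 1.2]
gripper_width: 0.0598
[0.4196 0.4468 0.0835] 197 0.08559661038116556
at [0.4245 0.4474 0.2015] t 20.75 w 0.0599
[ 83.2 103.2  11.7] [ 0.003  0.001 -0.001]
[  0.   0. 141.] [0. 0. 0.]
```

View pics/k.png

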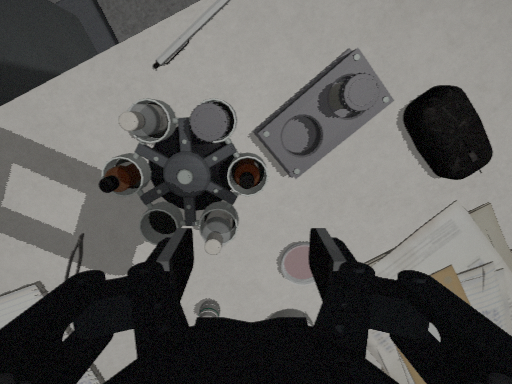

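```bash
python3 -m crank '[25,30,5,0,0,0,50,60,10,0,0,0,75,90,12,0,0,0,83,103,12,0,0,0,83,103,12,0,0,0]'
python3 - <<'E'
from h import *
np.set_printoptions(precision=4,suppress=True)
c=camera("wrist");G=grid(c);z=G[...,2]
m=(z>.06)&(z<.1)&(np.hypot(G[...,0]-.392,G[...,1]-.576)<.035);print(G[m].mean(0),m.sum(),z[m].max())
plan((.3925,.576,.047,65.4))
E
```

```text
time_s: 21.38
position: [0.3913, 0.5751, 0.1863]
eef_rot: [0.213, 0.977, -0.002, -0.0]
wrist_force: [-0.9, -0.7, -0.2]
gripper_width: 0.06
[0.3896 0.5745 0.0725] 1078 0.07570975776493044
at [0.3918 0.5745 0.1871] t 21.425 w 0.0597
[  0.1   2.  140.1] [-0.003  0.    -0.002]
```

```bash
python3 -m crank '[0,0,30,0,0,0,0,0,70,0,0,0,0,0,110,0,0,0,0,0,138,0,0,0,0,0,138,0,0,0]'; python3 -m crank '[0,0,0,0,0,0,0,0,0,0,0,0,0,0,0,0,0,0,0,0,0,0,0,0,0,0,0,0,0,0]' 0;python3 -m crank '[0,0,-10,0,0,0,0,0,-40,0,0,0,0,0,-80,0,0,0,0,0,-125,0,0,0,0,0,-125,0,0,0]'
python3 - <<'E'
from h import *
camera("wrist");camera("wrist")
plan((.4355,.3328,.178,125.4))
E
```

```text
time_s: 22.05
position: [0.3911, 0.572, 0.047]
eef_rot: [0.215, 0.977, -0.003, -0.001]
wrist_force: [-0.2, -0.8, 0.1]
gripper_width: 0.0598
time_s: 22.68
position: [0.3928, 0.5762, 0.0534]
eef_rot: [0.214, 0.977, 0.002, 0.001]
wrist_force: [0.5, -0.9, 5.7]
gripper_width: 0.031
time_s: 23.3
position: [0.3931, 0.5775, 0.1822]
eef_rot: [0.214, 0.977, 0.005, 0.003]
wrist_force: [0.0, 0.1, -0.2]
gripper_width: 0.0308
at [0.3916 0.5755 0.1758] t 23.4 w 0.0312
[-141.2 -202.2   -2.4] [ 1.000e-03  1.000e-03 -1.048e+00]
```

```bash
python3 -m crank '[-15,-22,-1,0,0,-0.175,-40,-57,-2,0,0,-0.35,-68,-97,-2,0,0,-0.525,-95,-136,-2,0,0,-0.7,-118,-169,-2,0,0,-0.875]'
python3 - <<'E'
from h import *
camera("wrist");camera("wrist");plan((.4355,.3328,.178,125.4))
E
```

```text
time_s: 24.02
position: [0.4274, 0.37, 0.1745]
eef_rot: [-0.223, 0.975, -0.001, -0.002]
wrist_force: [0.6, -0.9, -0.2]
gripper_width: 0.0313
at [0.4281 0.3684 0.1748] t 24.125 w 0.0311
[  8.5 -35.4  -3.1] [-0.002 -0.005 -0.176]
```

```bash
python3 -m crank '[4,-18,-1,0,0,-0.088,8,-35,-2,0,0,-0.175,8,-35,-2,0,0,-0.175,8,-35,-2,0,0,-0.175,8,-35,-2,0,0,-0.175]'
python3 - <<'E'
from h import *
np.set_printoptions(precision=4,suppress=True)
c=camera("wrist");G=grid(c);z=G[...,2];save(c,"l")
p=np.array(observe()["position"])
m=(z>p[2]+.01)&(z<p[2]+.05)&(np.hypot(G[...,0]-p[0],G[...,1]-p[1])<.014);print("cap",G[m].mean(0),m.sum())
plan((.4355,.3328,.068,125.4))
E
```

```text
time_s: 24.75
position: [0.4357, 0.3382, 0.1788]
eef_rot: [-0.305, 0.952, 0.0, -0.0]
wrist_force: [-0.1, -0.4, -0.6]
gripper_width: 0.0309
cap [0.4355 0.3379 0.199 ] 2526
at [0.4358 0.3381 0.1789] t 24.8 w 0.0308
[  3.3  -4.2 110.9] [ 0.    -0.     0.002]
```

View pics/l.png

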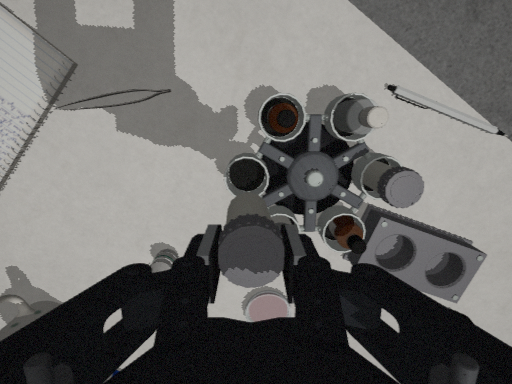

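```bash
python3 -m crank '[3,-4,30,0,0,0,3,-4,60,0,0,0,3,-4,85,0,0,0,3,-4,98,0,0,0,3,-4,105,0,0,0]'; python3 -m crank '[0,0,1,0,0,0,0,0,2,0,0,0,0,0,2,0,0,0,0,0,2,0,0,0,0,0,2,0,0,0]'
python3 - <<'E'
from h import *
plan((.4355,.3328,.068,125.4))
E
```

```text
time_s: 25.42
position: [0.4359, 0.3327, 0.0739]
eef_rot: [-0.305, 0.952, 0.0, -0.0]
wrist_force: [-0.6, 0.2, -1.1]
gripper_width: 0.0308
time_s: 26.05
position: [0.4361, 0.3325, 0.0726]
eef_rot: [-0.305, 0.952, 0.0, 0.0]
wrist_force: [-0.2, 0.5, -0.7]
gripper_width: 0.0311
at [0.4361 0.3325 0.0726] t 26.05 w 0.0311
[0.3 0.6 4.6] [0.    0.    0.001]
```

Bottle is within the bucket, about 4 mm above its floor; lower a little, release and retreat.

```bash
python3 -m crank '[0,0,1,0,0,0,0,0,2,0,0,0,0,0,3,0,0,0,0,0,3,0,0,0,0,0,3,0,0,0]'; python3 -m crank '[0,0,0,0,0,0,0,0,0,0,0,0,0,0,0,0,0,0,0,0,0,0,0,0,0,0,0,0,0,0]' 60; python3 -m crank '[0,0,-30,0,0,0,0,0,-70,0,0,0,0,0,-110,0,0,0,0,0,-140,0,0,0,0,0,-140,0,0,0]'; python3 -m crank '[40,0,0,0,0,0,90,0,0,0,0,0,140,0,-10,0,0,0,180,0,-20,0,0,0,180,0,-20,0,0,0]'
python3 - <<'E'
from h import *
np.set_printoptions(precision=4,suppress=True)
c=camera("top");G=grid(c);z=G[...,2]
B=[[.4629,.3928],[.4247,.4466],[.359,.4403],[.3315,.3803],[.3698,.3265],[.4355,.3328]]
for b in B:
  m=(z>.05)&(z<.12)&(np.hypot(G[...,0]-b[0],G[...,1]-b[1])<.028)
  P=G[m]; t=np.percentile(P[:,2],90); P=P[P[:,2]>t-.008]; print(b,P.mean(0),len(P),P[:,2].max())
a=c["img"][165:265,200:330]
s=camera("side")["img"][150:260,170:300]
f=lambda i:cv2.resize(i,(390,330),interpolation=2)
cv2.imwrite("pics/m.png",np.hstack([f(a),f(s)])[:,:,::-1]);print(observe()["position"])
E
```

```text
time_s: 26.68
position: [0.4361, 0.3325, 0.0695]
eef_rot: [-0.305, 0.952, 0.0, 0.0]
wrist_force: [0.2, -0.3, 1.8]
gripper_width: 0.0307
time_s: 27.3
position: [0.436, 0.3324, 0.0693]
eef_rot: [-0.305, 0.952, 0.0, -0.0]
wrist_force: [-0.5, -0.0, -0.3]
gripper_width: 0.0601
time_s: 27.92
position: [0.4374, 0.3333, 0.2128]
eef_rot: [-0.305, 0.952, 0.001, 0.003]
wrist_force: [0.7, -0.2, 0.3]
gripper_width: 0.0603
time_s: 28.55
position: [0.288, 0.2271, 0.229]
eef_rot: [-0.305, 0.952, 0.0, 0.0]
wrist_force: [0.8, -0.1, 0.2]
gripper_width: 0.0604
[0.4629, 0.3928] [0.4625 0.3925 0.0978] 51 0.0999498534569595
[0.4247, 0.4466] [0.4216 0.4471 0.0849] 36 0.08701346138627353
[0.359, 0.4403] [0.359  0.44   0.0898] 201 0.09405955109738084
[0.3315, 0.3803] [0.3303 0.3805 0.0977] 53 0.10059030139341707
[0.3698, 0.3265] [0.3698 0.3266 0.0846] 40 0.0882837352023409
[0.4355, 0.3328] [0.4377 0.3308 0.0897] 208 0.09328654716529794
[0.2893 0.2279 0.2283]
```

View pics/m.png

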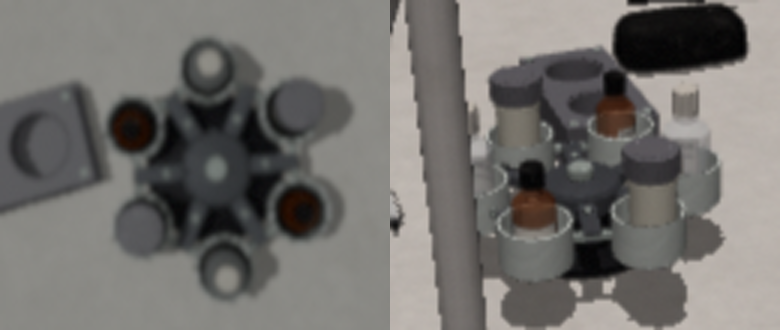

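All six bottles are seated, with tops within 1 mm of nominal, offsets of 3 mm or less, and each opposite its twin. The arm is clear.

```bash
python3 -c "
from cell import *
print(job_done())"
```

```text
the job is handed in; nothing more can be done
None
```

The bottles are rearranged and the job is handed in at about 28.6 s of the 80 s allowed; no verdict was reported. I moved one vial to the rack, a dropper bottle into its bucket, an oil bottle into the dropper's old bucket, and then the vial from the rack into the oil's old bucket.

- **Seating:** in the last top-camera measurement each bottle stands opposite its twin. Every cap top is within about 1 mm of its seated height, and every bottle is within about 3 mm of its bucket's centre. The allowance is 11 mm.
- **Upright and clear:** the side view showed the bottles upright, though the lamp pole partly hid one or two of them. The gripper was open and well away from everything.
- **Disagreements:** the wrist camera read positions about 1.5 to 2 mm off the top camera, which is within the stated calibration.
- **Forces:** setting down the dropper bottle, the wrist force briefly reached 47 N against the 120 N limit, because the bottle met the bucket floor slightly early. I lowered the last two more gently, and the highest reading there was 1.8 N.
- **Not measured:** I did not measure the objective and the dish at the end. No move went near them.

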